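# Pack the bench reader's transport clamp with spacer plates

### The arm

A 7-joint arm with a two-finger parallel gripper is mounted at the origin on the work surface. World frame = base frame: x ahead of the robot, y to its left, z up, the work surface at z = 0. Lengths are in m, angles in rad, forces in N, time in s.
With the tool pointing down it reaches from about 0.4 to 0.85 m from the base axis. Payload 10.4 kg.
Tool frame: the origin (TCP) lies midway between the tips of the shut fingers; the grasp point (between the pads) lies 19 mm behind it; z points along the fingers, x is the direction in which the jaws open and shut, and the axes are right-handed (so a half turn about z gives the same grasp; the last joint's range is limited). The gripper opens to 85 mm and grips with 20 to 120 N. Pads are 22 mm wide; open, the fingers measure 114 mm over their backs; the gripper's body (76 mm by 85 mm) begins 54 mm behind the grasp point. The pads swing forward as they close: fully open they stand 13 mm farther back than shut.
Start: joints at [1.218, 0.332, -0.065, 1.46, 0.022, 1.35, -0.088], TCP at [0.202, -0.591, 0.231] pointing down, gripper open.
Joint ranges: [-2.6, 2.6], [-0.5, 2.12], [-1.47, 1.34], [0.16, 2.42], [-1.27, 4.41], [0.06, 2.06], [-2.6, 2.6]. Speed limits (rad/s): [2.22, 2.22, 2.79, 2.79, 3.14, 3.14, 3.14].

### API

Orientations are given as a unit quaternion [x, y, z, w].
In Python, from workcell import monitor, eyes, ticket, models gives the robot as it stands.
- The arm moves only by the tool servo_tool, never from a script. Its argument "motion" is a list of rows, each a list of 7 numbers: the opening, from 0 (shut) to 1 (fully open), then the shift along the tool's x, y, z in m, then the turn, a rotation vector about the tool's x, y, z in degrees. In form: [[fingers, tx, ty, tz, rx, ry, rz], ...]. A call has 1 to 20 rows; each row is the pose to reach, as a shift and turn from the pose commanded when the call began, along the tool's axes at that moment; what a row does not reach only later rows make up. A row lasts 1/8 s, in which the tool goes at most 62.5 mm and 10.7 degrees, less where a joint would pass 70% of its speed; a pose out of reach is approached as far as the arm can. A call with a gripper value outside its range is refused whole. The fingers move at their own pace and stop on an object; "grip_force" is the grip in N (left out, the last holds). Time passes only in rows, so rows that repeat a pose let the fingers close. It gives the time, the measured TCP pose, the force and the opening at its end, in the units of the state.
- monitor.get_obs(): the state, without advancing time (a new reading comes with each control period).
- eyes.camera(name): name is "side" or "top"; returns (picture, depth): 400x640x3 uint8, blue, green, red; 400x640 float32, m along the optical axis (not along the pixel's ray), 0 where there is no reading.
- eyes.camera_info(name): a dict with "intrinsics" (3x3 intrinsics, pixels), "extrinsics" (4x4, takes a point from world to camera coordinates). Camera axes: x right, y down, z forward; pixel columns grow to the right and rows downward; lengths in m; the calibration is good to about 2 mm. A picture is of the moment at which its call begins. camera_info takes no time and is no camera call.
- ticket.hand_in(): hands the job in, once; it reports no verdict.
Trained networks look in the newest picture that a camera, given by its name, has taken for a name from the list of things; names that differ only in an ending like _2 or _b are one class to them, and where a whole thing is asked for, a point or a joint stands for the part that bears it (a point fixed in the world has none). Each returns a list of dicts, best first, with "confidence" (0 to 1); they miss things now and then, are a little off and sometimes report something else, mostly with a low value. They report only what shows in the picture. A call takes as long as a camera call. They do not tell look-alikes from the thing itself.
- models.boxes_of(camera, thing): "point" ([x, y, z] in m, in the coordinates of the camera as it stood for that picture, good to about 4 mm: the middle of the surface that is visible of it).
The state is a dict: "clock": time; "joint_pos": joint angles; "joint_velocities": joint speeds; "tau": joint torques, N m; "position": TCP position; "ee_rot": TCP orientation; "ft_force": force on the tool from outside, world axes, zero at the start; "torque": the same for the moment, N m; "grip_width": opening from 0.0 (shut) to 1.0 (fully open).
Only numpy, scipy, OpenCV 4.12 (cv2) and the standard library are available. Lean on these libraries where they do the work, as an engineer would, in place of code of your own. Each camera call takes 0.05 s, during which the arm holds its last target. There are 200 camera calls.

### The job

The bench reader is going out for service, so pack the gap under its transport clamp: choose two of the four spacer plates that together slide in under the raised pad and leave less than its 11 mm of travel above them, and lay them flat, one on top of the other, centred and square on the bed. Then push the red knob down until the pad bears on the upper plate, and leave it so. Do not disturb the sharps bin, the tube rack or the amber jar.

Things in the scene. Friction and masses are not known exactly. Their poses are not given: they have to be found in the camera images.
- bed (a point): Centre of the top face of the reader's bed, a raised bare-aluminium block 100 mm long (x), 48 mm wide (y), its top 30 mm above the bench. x points along the bed from its open near end towards the reader's column (roughly to the robot's left); z up. Both sides are open.
- reader: The fixed reader: grey base plate 225 x 130 x 12 mm, the bed on it, and a dark steel column whose face stands 73 mm beyond the bed's centre. Origin on the bench under the bed's centre, axes as the bed's.
- head: The reader's rigid white head, 130 mm along x, 70 mm wide, 60 mm tall, at a height that differs each time. It hangs over the far part of the bed: its near face stands 10 mm nearer than the bed's centre, so the near 40 mm of the bed is open above. Origin at the raised pad's lower face; the head's underside is 8 mm above it. Axes as the bed's.
- pad (a point): Centre of the lower face of the clamp pad, a black rubber disc of 30 mm diameter under the head, over the bed's centre line 22 mm beyond the bed's centre (x = +22 mm). Its height above the bed is the gap, 40 to 63 mm with the pad raised as at the start. It moves down with the knob.
- knob_top (a point): Centre of the top of the red mushroom knob, 36 mm wide, on top of the head, straight above the pad and on one rod with it: its top is always 105 mm above the pad's lower face, and is the highest point of the reader.
- clamp (a joint): Travel of the knob, rod and pad, in m: 0 raised (as at the start), growing as the knob is pushed straight down, at most 0.011 (11 mm). Friction of about 5 N holds it where it is left; no spring.
- blue_mid (a point): Centre (half-way up) of the blue spacer plate, a rigid plastic slab 96 mm long (x), 44 mm wide (y), 12 mm thick (z), about 51 g, with two small black dots on top. Starts flat on the bench, its long side roughly across the robot's forward direction (its x axis roughly to the robot's left).
- green_mid (a point): Centre (half-way up) of the green spacer plate, a rigid plastic slab 96 mm long (x), 44 mm wide (y), 18 mm thick (z), about 76 g, with two small black dots on top. Starts flat on the bench, its long side roughly across the robot's forward direction (its x axis roughly to the robot's left).
- yellow_mid (a point): Centre (half-way up) of the yellow spacer plate, a rigid plastic slab 96 mm long (x), 44 mm wide (y), 24 mm thick (z), about 101 g, with two small black dots on top. Starts flat on the bench, its long side roughly across the robot's forward direction (its x axis roughly to the robot's left).
- violet_mid (a point): Centre (half-way up) of the violet spacer plate, a rigid plastic slab 96 mm long (x), 44 mm wide (y), 36 mm thick (z), about 152 g, with two small black dots on top. Starts flat on the bench, its long side roughly across the robot's forward direction (its x axis roughly to the robot's left).
- sharps_bin: Bystander: yellow round sharps bin with red lid, 114 mm wide, 146 mm tall; origin under its centre.
- tube_rack: Bystander: low clear plastic rack with capped tubes, 60 x 160 mm (x, y), 80 mm tall; origin under its centre.
- reagent: Bystander: amber jar with blue cap, 60 mm wide, 110 mm tall; origin under its centre.
There are look-alikes about, which are no part of the job. There is more than one size of the part that bears yellow_mid; the job needs the larger. Of the things shaped like the part that bears green_mid, the green one is meant.

How it is judged:
On the way:
1. two spacer plates lie stacked, centred and square on the bed, with the clamp pad still raised (((horizontal distance between each of blue_mid, green_mid and bed below 0.012 m and angle between the x axis of each of blue_mid, green_mid and the x axis of bed, either way round below 0.17 rad and angle between the z axis of each of blue_mid, green_mid and the z axis of bed, either way round below 0.06 rad and ((z of blue_mid in the frame of bed between 0.004 and 0.008 m and z of green_mid in the frame of bed between 0.019 and 0.023 m) or (z of green_mid in the frame of bed between 0.007 and 0.011 m and z of blue_mid in the frame of bed between 0.022 and 0.026 m))) or (horizontal distance between each of blue_mid, yellow_mid and bed below 0.012 m and angle between the x axis of each of blue_mid, yellow_mid and the x axis of bed, either way round below 0.17 rad and angle between the z axis of each of blue_mid, yellow_mid and the z axis of bed, either way round below 0.06 rad and ((z of blue_mid in the frame of bed between 0.004 and 0.008 m and z of yellow_mid in the frame of bed between 0.022 and 0.026 m) or (z of yellow_mid in the frame of bed between 0.01 and 0.014 m and z of blue_mid in the frame of bed between 0.028 and 0.032 m))) or (horizontal distance between each of blue_mid, violet_mid and bed below 0.012 m and angle between the x axis of each of blue_mid, violet_mid and the x axis of bed, either way round below 0.17 rad and angle between the z axis of each of blue_mid, violet_mid and the z axis of bed, either way round below 0.06 rad and ((z of blue_mid in the frame of bed between 0.004 and 0.008 m and z of violet_mid in the frame of bed between 0.028 and 0.032 m) or (z of violet_mid in the frame of bed between 0.016 and 0.02 m and z of blue_mid in the frame of bed between 0.04 and 0.044 m))) or (horizontal distance between each of green_mid, yellow_mid and bed below 0.012 m and angle between the x axis of each of green_mid, yellow_mid and the x axis of bed, either way round below 0.17 rad and angle between the z axis of each of green_mid, yellow_mid and the z axis of bed, either way round below 0.06 rad and ((z of green_mid in the frame of bed between 0.007 and 0.011 m and z of yellow_mid in the frame of bed between 0.028 and 0.032 m) or (z of yellow_mid in the frame of bed between 0.01 and 0.014 m and z of green_mid in the frame of bed between 0.031 and 0.035 m))) or (horizontal distance between each of green_mid, violet_mid and bed below 0.012 m and angle between the x axis of each of green_mid, violet_mid and the x axis of bed, either way round below 0.17 rad and angle between the z axis of each of green_mid, violet_mid and the z axis of bed, either way round below 0.06 rad and ((z of green_mid in the frame of bed between 0.007 and 0.011 m and z of violet_mid in the frame of bed between 0.034 and 0.038 m) or (z of violet_mid in the frame of bed between 0.016 and 0.02 m and z of green_mid in the frame of bed between 0.043 and 0.047 m))) or (horizontal distance between each of yellow_mid, violet_mid and bed below 0.012 m and angle between the x axis of each of yellow_mid, violet_mid and the x axis of bed, either way round below 0.17 rad and angle between the z axis of each of yellow_mid, violet_mid and the z axis of bed, either way round below 0.06 rad and ((z of yellow_mid in the frame of bed between 0.01 and 0.014 m and z of violet_mid in the frame of bed between 0.04 and 0.044 m) or (z of violet_mid in the frame of bed between 0.016 and 0.02 m and z of yellow_mid in the frame of bed between 0.046 and 0.05 m)))) and value of joint clamp below 0.002 m), for 0.2 s.
At the end, for the whole second after the job is handed in: Two of the plates lie flat on the bed, one on the other, each with its centre within 12 mm of the bed's centre and square to it within 0.17 rad; the pad's face is down on the upper plate (gap under 1.5 mm); all plates are at rest (((horizontal distance between each of blue_mid, green_mid and bed below 0.012 m and angle between the x axis of each of blue_mid, green_mid and the x axis of bed, either way round below 0.17 rad and angle between the z axis of each of blue_mid, green_mid and the z axis of bed, either way round below 0.06 rad and ((z of blue_mid in the frame of bed between 0.004 and 0.008 m and z of green_mid in the frame of bed between 0.019 and 0.023 m) or (z of green_mid in the frame of bed between 0.007 and 0.011 m and z of blue_mid in the frame of bed between 0.022 and 0.026 m)) and z of pad in the frame of bed between 0.028 and 0.0315 m) or (horizontal distance between each of blue_mid, yellow_mid and bed below 0.012 m and angle between the x axis of each of blue_mid, yellow_mid and the x axis of bed, either way round below 0.17 rad and angle between the z axis of each of blue_mid, yellow_mid and the z axis of bed, either way round below 0.06 rad and ((z of blue_mid in the frame of bed between 0.004 and 0.008 m and z of yellow_mid in the frame of bed between 0.022 and 0.026 m) or (z of yellow_mid in the frame of bed between 0.01 and 0.014 m and z of blue_mid in the frame of bed between 0.028 and 0.032 m)) and z of pad in the frame of bed between 0.034 and 0.0375 m) or (horizontal distance between each of blue_mid, violet_mid and bed below 0.012 m and angle between the x axis of each of blue_mid, violet_mid and the x axis of bed, either way round below 0.17 rad and angle between the z axis of each of blue_mid, violet_mid and the z axis of bed, either way round below 0.06 rad and ((z of blue_mid in the frame of bed between 0.004 and 0.008 m and z of violet_mid in the frame of bed between 0.028 and 0.032 m) or (z of violet_mid in the frame of bed between 0.016 and 0.02 m and z of blue_mid in the frame of bed between 0.04 and 0.044 m)) and z of pad in the frame of bed between 0.046 and 0.0495 m) or (horizontal distance between each of green_mid, yellow_mid and bed below 0.012 m and angle between the x axis of each of green_mid, yellow_mid and the x axis of bed, either way round below 0.17 rad and angle between the z axis of each of green_mid, yellow_mid and the z axis of bed, either way round below 0.06 rad and ((z of green_mid in the frame of bed between 0.007 and 0.011 m and z of yellow_mid in the frame of bed between 0.028 and 0.032 m) or (z of yellow_mid in the frame of bed between 0.01 and 0.014 m and z of green_mid in the frame of bed between 0.031 and 0.035 m)) and z of pad in the frame of bed between 0.04 and 0.0435 m) or (horizontal distance between each of green_mid, violet_mid and bed below 0.012 m and angle between the x axis of each of green_mid, violet_mid and the x axis of bed, either way round below 0.17 rad and angle between the z axis of each of green_mid, violet_mid and the z axis of bed, either way round below 0.06 rad and ((z of green_mid in the frame of bed between 0.007 and 0.011 m and z of violet_mid in the frame of bed between 0.034 and 0.038 m) or (z of violet_mid in the frame of bed between 0.016 and 0.02 m and z of green_mid in the frame of bed between 0.043 and 0.047 m)) and z of pad in the frame of bed between 0.052 and 0.0555 m) or (horizontal distance between each of yellow_mid, violet_mid and bed below 0.012 m and angle between the x axis of each of yellow_mid, violet_mid and the x axis of bed, either way round below 0.17 rad and angle between the z axis of each of yellow_mid, violet_mid and the z axis of bed, either way round below 0.06 rad and ((z of yellow_mid in the frame of bed between 0.01 and 0.014 m and z of violet_mid in the frame of bed between 0.04 and 0.044 m) or (z of violet_mid in the frame of bed between 0.016 and 0.02 m and z of yellow_mid in the frame of bed between 0.046 and 0.05 m)) and z of pad in the frame of bed between 0.058 and 0.0615 m)) and linear speed of each of blue, green, yellow, violet below 0.01 m/s and velocity of joint clamp below 0.005 m/s); the robot touches nothing.
It fails at once if the sharps bin is pushed more than 25 mm from its place or tipped over (distance of sharps_bin from where it was at the start of the episode above 0.025 m or angle between sharps_bin's own z axis and vertical above 0.35 rad).
It fails at once if the tube rack is pushed more than 25 mm from its place or tipped over (distance of tube_rack from where it was at the start of the episode above 0.025 m or angle between tube_rack's own z axis and vertical above 0.35 rad).
It fails at once if the amber jar is pushed more than 25 mm from its place or tipped over (distance of reagent from where it was at the start of the episode above 0.025 m or angle between reagent's own z axis and vertical above 0.35 rad).
It also fails if it takes over 67 s, if anything falls off the work surface, if the arm or the gripper's body presses on something with over 40 N, if the wrist force passes 120 N, or if a joint passes its speed limit or range.

## Working session

There is one attempt and no reset: what is moved stays moved. The work goes in short steps, Python scripts to look and compute and a tool call to move; the robot and the scene stay as the last step left them, time stands still between calls to the robot, and variables do not carry over. Pictures are saved under pics/ and viewed, about 8 in all and at most 12, crops included, and the job is handed in when it is done.

Besides the shell and the picture viewer there is one more tool, called after "Emit:" as name(argument=value, ...), one argument or row to a line, values as JSON. servo_tool: Moves the arm, as the interface text tells. Its arguments: {"type":"object","properties":{"motion":{"type":"array"},"grip_force":{"type":"number"}},"required":["motion"]}

```bash
mkdir -p pics; ls; cat > h.py <<'E'
import numpy as np,cv2
from workcell import monitor,eyes,ticket,models
def shot(n):
    im,d=eyes.camera(n); i=eyes.camera_info(n); K=np.array(i["intrinsics"]);T=np.array(i["extrinsics"])
    v,u=np.mgrid[:400,:640]; P=np.stack([(u-K[0,2])*d/K[0,0],(v-K[1,2])*d/K[1,1],d],-1)
    W=(P-T[:3,3])@T[:3,:3]; W[d==0]=np.nan
    return im,d,W,K,T
def toW(T,p): return T[:3,:3].T@(np.array(p)-T[:3,3])
E
python3 - <<'E'
from h import *
ims=[]
for n in("top","side"):
    im,d,W,K,T=shot(n); cv2.imwrite(f"pics/{n}0.png",im); np.savez(f"{n}0.npz",im=im,W=W)
    print(n,K[0,0],T.round(3).tolist())
    for t in["blue_mid","green_mid","yellow_mid","violet_mid","reader","head","knob_top","pad","sharps_bin","tube_rack","reagent"]:
        try:r=models.boxes_of(n,t)
        except Exception as e: print(t,e);continue
        for o in r: 
            p=np.array(o["point"]);uv=(K@p)[:2]/p[2]
            print(t,round(o["confidence"],2),toW(T,p).round(3),uv.round())
print(monitor.get_obs())
E
```

```text
pics
top 364.59346196993164 [[0.007, -1.0, -0.002, 0.131], [-0.992, -0.007, -0.126, 0.582], [0.126, 0.003, -0.992, 1.064], [0.0, 0.0, 0.0, 1.0]]
blue_mid 0.59 [ 0.457 -0.076  0.012] [391. 239.]
green_mid 0.73 [0.58  0.496 0.144] [190. 192.]
green_mid 0.63 [ 0.716 -0.115  0.019] [403. 155.]
green_mid 0.57 [ 0.598 -0.027  0.019] [375. 192.]
yellow_mid 0.73 [ 0.357 -0.17   0.014] [423. 273.]
yellow_mid 0.68 [ 0.459 -0.211  0.022] [437. 238.]
violet_mid 0.86 [ 0.579 -0.223  0.038] [441. 198.]
violet_mid 0.59 [0.502 0.197 0.183] [298. 220.]
violet_mid 0.49 [0.575 0.497 0.142] [190. 193.]
reader 0.6 [0.479 0.16  0.014] [314. 231.]
reader 0.15 [0.578 0.497 0.145] [189. 192.]
head 0.96 [0.5   0.229 0.146] [287. 221.]
pad 0.71 [0.498 0.201 0.181] [296. 221.]
sharps_bin 0.82 [0.579 0.498 0.144] [189. 192.]
tube_rack 0.73 [0.502 0.228 0.147] [287. 221.]
tube_rack 0.71 [0.741 0.297 0.039] [270. 145.]
reagent 0.92 [0.775 0.037 0.111] [357. 127.]
reagent 0.34 [ 0.579 -0.223  0.038] [441. 198.]
side 433.25058912756344 [[-0.979, -0.206, 0.004, 0.578], [-0.147, 0.684, -0.714, 0.076], [0.144, -0.699, 
[... 784 characters left out ...]
clock': 1.2, 'joint_pos': array([ 1.21840554,  0.33218358, -0.06471338,  1.46009016,  0.02159344,
        1.34990539, -0.08849076]), 'joint_velocities': array([-0.00127947, -0.00184331, -0.00019352, -0.00022973, -0.00050794,
        0.00040502, -0.00284575]), 'tau': array([ 5.66790841e-04, -6.25241733e+01,  4.92022780e-02, -3.91824603e+01,
        1.65032479e-02,  2.00790259e-03, -6.94882556e-05]), 'position': array([ 0.20243776, -0.59133178,  0.23135252]), 'ee_rot': array([ 8.13593052e-01, -5.81434727e-01,  5.22859002e-05,  1.84894486e-05]), 'ft_force': array([-0.37326237,  0.10430229,  0.14946863]), 'torque': array([ 0.03290493, -0.01239367,  0.0353854 ]), 'grip_width': 1.0026005802090676}
```

```bash
python3 -c "
import cv2,numpy as np
a=cv2.imread('pics/top0.png');b=cv2.imread('pics/side0.png')
cv2.imwrite('pics/both.png',cv2.resize(np.vstack([a,b]),(480,600))) "
```

```text
(no output)
```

View pics/top0.png

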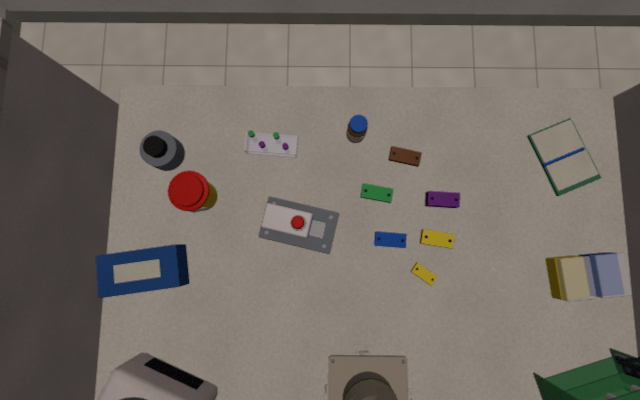

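View pics/side0.png

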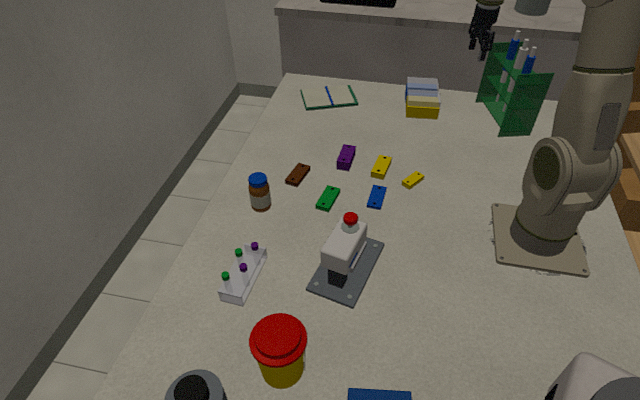

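Top view: the reader's knob is at (297,222), with the open bed to its right at (317,229). Yellow look-alikes are at (437,238), which is larger, and (423,273), which is smaller. The plate-shaped pieces are green (377,192) and brown (405,156). I'll take the larger yellow and the green one. Next I measure both plates and the reader from both views and enlarge a crop to confirm.

```bash
cat > m.py <<'E'
from h import *
def plate(im,W,lo,hi,xy,z0,r=.075):
    h=cv2.cvtColor(im,cv2.COLOR_BGR2HSV)
    m=(cv2.inRange(h,lo,hi)>0)&(np.hypot(W[...,0]-xy[0],W[...,1]-xy[1])<r)
    z=np.nanpercentile(W[m][:,2],[25,50,85]); t=m&(abs(W[...,2]-z[1])<.006)
    if z0: t=m&(W[...,2]>z0)
    c,s,a=cv2.minAreaRect((W[t][:,:2]*1000).astype(np.float32))
    b=cv2.boxPoints((c,s,a)); e=[b[1]-b[0],b[2]-b[1]]; L=max(e,key=np.linalg.norm); L=L if L[1]>0 else -L
    p=W[t][:,:2]; ang=np.degrees(np.arctan2(L[1],L[0]))
    q=p-p.mean(0); w,v=np.linalg.eigh(q.T@q); l=v[:,1]; l=l*np.sign(l[1])
    print(t.sum(),"rect c",np.round(c),"size",np.round(s),"yaw",ang.round(1),"pca yaw",np.degrees(np.arctan2(l[1],l[0])).round(1),"z",z.round(4),"mean",p.mean(0).round(4))
Y=((20,100,60),(35,255,255));G=((45,100,40),(85,255,255));R=((0,150,60),(6,255,255));
E
python3 - <<'E'
from m import *
for n in("top","side"):
    f=np.load(n+"0.npz");im,W=f["im"],f["W"];print(n)
    for nm,cl,xy,z0,r in(("yel",Y,(.46,-.2),.016,.075),("grn",G,(.597,-.025),.012,.075),("knob",R,(.495,.205),.17,.05)): print(nm);plate(im,W,*cl,xy,z0,r)
    h=cv2.cvtColor(im,cv2.COLOR_BGR2HSV)
    w=(np.hypot(W[...,0]-.5,W[...,1]-.235)<.085)&(h[...,1]<60)&(W[...,2]>.135)&(W[...,2]<.16)
    c=cv2.minAreaRect((W[w][:,:2]*1000).astype(np.float32)); print("head",np.round(c[0]),np.round(c[1]),c[2],np.median(W[w][:,2]))
    b=(np.hypot(W[...,0]-.483,W[...,1]-.15)<.12)&(W[...,2]>.024)&(W[...,2]<.04)&(h[...,1]<60)
    c=cv2.minAreaRect((W[b][:,:2]*1000).astype(np.float32)); print("bed",b.sum(),np.round(c[0]),np.round(c[1]),c[2],np.median(W[b][:,2]))
    b=(np.hypot(W[...,0]-.49,W[...,1]-.2)<.15)&(W[...,2]>.006)&(W[...,2]<.018)&(h[...,1]<90)
    c=cv2.minAreaRect((W[b][:,:2]*1000).astype(np.float32)); print("base",b.sum(),np.round(c[0]),np.round(c[1]),c[2],np.median(W[b][:,2]))
im=np.load("top0.npz")["im"][135:300,250:470]
cv2.imwrite("pics/crop.png",cv2.resize(im,None,fx=3.5,fy=3.5,interpolation=cv2.INTER_CUBIC))
E
```

```text
top
yel
466 rect c [ 460. -212.] size [97. 44.] yaw 80.4 pca yaw 80.6 z [0.0222 0.0236 0.0258] mean [ 0.4597 -0.2106]
grn
403 rect c [598. -32.] size [94. 42.] yaw 80.2 pca yaw 80.1 z [0.0163 0.0177 0.0197] mean [ 0.5979 -0.0317]
knob
128 rect c [497. 198.] size [31. 31.] yaw 135.4 pca yaw 174.4 z [0.1808 0.1819 0.1839] mean [0.4965 0.1987]
head [505. 233.] [130.  70.] 77.21113586425781 0.1451460098844993
bed 224 [486. 151.] [42. 48.] 76.64961242675781 0.029325579281450236
base 1624 [486. 198.] [225. 268.] 7.0106353759765625 0.011722720123126529
side
yel
279 rect c [ 458. -211.] size [103.  44.] yaw 80.4 pca yaw 80.6 z [0.021  0.0235 0.026 ] mean [ 0.4584 -0.2056]
grn
323 rect c [597. -29.] size [98. 44.] yaw 80.1 pca yaw 80.3 z [0.0164 0.018  0.0199] mean [ 0.5973 -0.0256]
knob
127 rect c [495. 204.] size [31. 31.] yaw 99.1 pca yaw 61.9 z [0.1803 0.1822 0.1838] mean [0.4957 0.2066]
head [502. 236.] [131.  70.] 77.1666030883789 0.14588720707490221
bed 89 [473. 202.] [133.   7.] 77.1458969116211 0.029922053811697068
base 1944 [497. 213.] [235. 131.] 76.95726013183594 0.012121610358634429
```

View pics/crop.png

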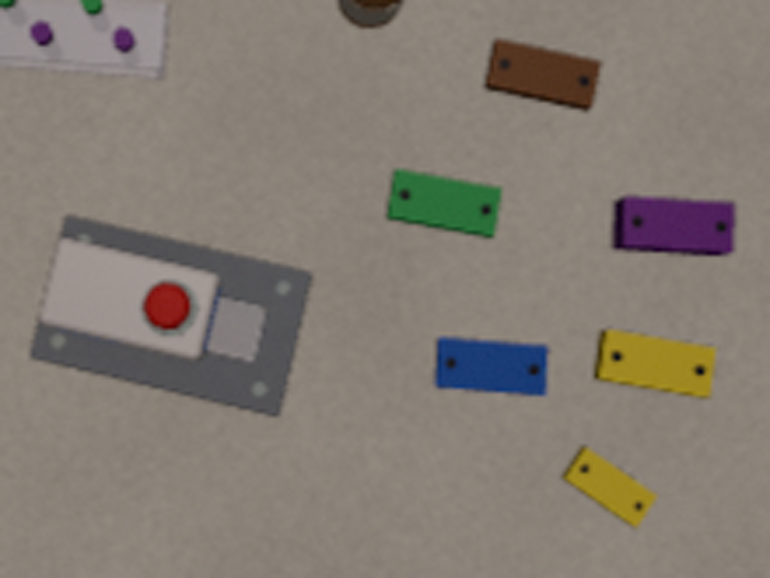

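The crop confirms it: the larger yellow is at (437,238) in the top view and the green plate at (377,192). Measured sizes are 97x44 mm at z 23.6 mm for yellow, and 95x43 mm at z 17.8 mm for green.

The knob top at 182 mm and head top at 145.5 mm put the gap at about 47 mm. Green plus yellow (42 mm) fits and leaves about 5 mm, so yellow goes at the bottom and green on top. I'll grip near the open end with the tool tilted 30° so the gripper's body clears the head.

```bash
cat > go.py <<'E'
import sys,numpy as np
from scipy.spatial.transform import Rotation as R
from workcell import monitor
# args: cx cy yaw_deg lx z tilt [more lx,z,tilt triples...] -> relative rows; lx along plate/bed x (m)
def pose(cx,cy,yaw,lx,z,tilt):
    a=np.radians(yaw);u=np.array([np.cos(a),np.sin(a),0]);v=np.array([np.sin(a),-np.cos(a),0]);t=np.radians(tilt)
    Z=np.array([0,0,-np.cos(t)])+np.sin(t)*u; X=v
    return np.array([cx,cy,0])+lx*u+[0,0,z],R.from_matrix(np.stack([X,np.cross(Z,X),Z],1))
if __name__=="__main__":
    a=list(map(float,sys.argv[1:])); o=monitor.get_obs(); R0=R.from_quat(o["ee_rot"]);p0=o["position"]
    print("t",round(o["clock"],2),p0.round(4),"grip",round(o["grip_width"],3),"F",o["ft_force"].round(1),"q",o["joint_pos"].round(2))
    for i in range(3,len(a),3):
        p,r=pose(*a[:3],*a[i:i+3]); print((R0.inv().apply(p-p0)).round(4).tolist(),np.degrees((R0.inv()*r).as_rotvec()).round(1).tolist())
E
python3 go.py .459 -.2115 80.5 -.07 .09 30 -.02 .003 30
```

```text
t 1.2 [ 0.2024 -0.5913  0.2314] grip 1.003 F [-0.4  0.1  0.1] q [ 1.22  0.33 -0.06  1.46  0.02  1.35 -0.09]
[-0.2147, -0.3325, 0.1413] [27.0, -16.1, -60.1]
[-0.2587, -0.3562, 0.2283] [27.0, -16.1, -60.1]
```

Emit:
servo_tool(
  motion=[
    [0.78, -0.03, -0.05, 0, 4, -2, -9],
    [0.78, -0.06, -0.1, 0.02, 8, -5, -18],
    [0.78, -0.1, -0.15, 0.04, 12, -7, -27],
    [0.78, -0.13, -0.2, 0.06, 16, -9.5, -36],
    [0.78, -0.16, -0.25, 0.09, 20, -12, -45],
    [0.78, -0.19, -0.3, 0.12, 24, -14, -54],
    [0.78, -0.2147, -0.3325, 0.1413, 27, -16.1, -60.1],
    [0.78, -0.2147, -0.3325, 0.1413, 27, -16.1, -60.1],
    [0.78, -0.2147, -0.3325, 0.1413, 27, -16.1, -60.1],
    [0.78, -0.2147, -0.3325, 0.1413, 27, -16.1, -60.1],
  ],
  grip_force=50,
)

```text
clock: 2.45
position: [0.4471, -0.2822, 0.0907]
ee_rot: [0.963, -0.081, 0.022, -0.257]
ft_force: [-0.0, 0.4, 0.8]
grip_width: 0.78
```

```bash
python3 go.py .459 -.2115 80.5 -.02 .003 30
```

```text
t 2.45 [ 0.4471 -0.2822  0.0907] grip 0.78 F [-0.   0.4  0.8] q [ 1.08  0.51 -0.42  1.66 -0.26  1.28  0.62]
[-0.0001, -0.0012, 0.1018] [0.1, -0.1, -0.1]
```

Emit:
servo_tool(
  motion=[
    [0.78, 0, 0, 0.04, 0, 0, 0],
    [0.78, 0, 0, 0.075, 0, 0, 0],
    [0.78, 0, -0.001, 0.1, 0, 0, 0],
    [0.78, 0, -0.001, 0.102, 0, 0, 0],
    [0.78, 0, -0.001, 0.102, 0, 0, 0],
    [0, 0, -0.001, 0.102, 0, 0, 0],
    [0, 0, -0.001, 0.102, 0, 0, 0],
    [0, 0, -0.001, 0.102, 0, 0, 0],
    [0, 0, -0.001, 0.102, 0, 0, 0],
    [0, 0, -0.001, 0.102, 0, 0, 0],
    [0, 0, -0.001, 0.102, 0, 0, 0],
  ],
)

```text
clock: 3.82
position: [0.4565, -0.2309, 0.0032]
ee_rot: [0.963, -0.081, 0.022, -0.257]
ft_force: [-2.7, -3.1, 7.6]
grip_width: 0.51
```

```bash
python3 go.py .459 -.2115 80.5 -.02 .11 30;python3 go.py .4915 .1805 77.1 -.02 .10 30
```

```text
t 3.83 [ 0.4565 -0.2309  0.0032] grip 0.51 F [-2.7 -3.1  7.6] q [ 1.03  0.59 -0.44  1.78 -0.26  1.08  0.61]
[-0.0006, -0.0528, -0.0928] [0.1, -0.1, -0.1]
t 3.83 [ 0.4565 -0.2309  0.0032] grip 0.51 F [-2.7 -3.1  7.6] q [ 1.03  0.59 -0.44  1.78 -0.26  1.08  0.61]
[-0.0352, -0.3877, 0.1111] [0.1, 1.6, 2.9]
```

Emit:
servo_tool(
  motion=[
    [0, 0, -0.01, -0.018, 0, 0, 0],
    [0, 0, -0.03, -0.05, 0, 0, 0],
    [0, 0, -0.053, -0.092, 0, 0, 0],
    [0, 0, -0.053, -0.092, 0, 0, 0],
    [0, 0, -0.053, -0.092, 0, 0, 0],
    [0, 0, -0.053, -0.092, 0, 0, 0],
  ],
)

```text
clock: 4.58
position: [0.4554, -0.2291, 0.1075]
ee_rot: [0.963, -0.08, 0.021, -0.258]
ft_force: [-0.4, 0.5, -1.8]
grip_width: 0.508
```

```bash
cat > held.py <<'E'
from m import *
import sys
from scipy.spatial.transform import Rotation as R
col,x,y,z0=sys.argv[1],*map(float,sys.argv[2:5])
o=monitor.get_obs();print("tcp",o["position"].round(4),"grip",o["grip_width"],"F",o["ft_force"].round(1))
out=[]
for n in("top","side"):
    im,d,W,K,T=shot(n)
    h=cv2.cvtColor(im,cv2.COLOR_BGR2HSV);cl={"Y":Y,"G":G}[col]
    m=(cv2.inRange(h,*cl)>0)&(np.hypot(W[...,0]-x,W[...,1]-y)<.09)&(W[...,2]>z0)
    m=cv2.erode(m.astype(np.uint8),np.ones((3,3)))>0
    P=W[m];z=P[:,2]
    try:
        A=np.c_[P[:,:2]-P[:,:2].mean(0),np.ones(len(P))];k=np.ones(len(P),bool)
        for _ in range(5):
            c=np.linalg.lstsq(A[k],z[k],rcond=None)[0]; k=z-A@c>-.004
        print(n,k.sum(),"top plane z",c[2].round(4),"slope deg x,y",np.degrees(np.arctan(c[:2])).round(1),end=" ")
        plate(im,W,*cl,(x,y),z0+.0,.09)
    except Exception as e: print(n,e)
    v,u=np.where(m); out.append(cv2.resize(im[max(0,int(v.mean())-60):,max(0,int(u.mean())-90):][:120,:180],(540,360)) if len(v) else im[:360,:540])
import time;f=f"pics/held{int(time.time())}.png";cv2.imwrite(f,cv2.resize(np.vstack(out),(450,600)));print(f)
E
python3 held.py Y .47 -.21 .115;python3 go.py .4915 .1805 77.1 -.04 .10 30 -.02 .036 30
```

```text
tcp [ 0.4554 -0.2291  0.1075] grip 0.5082823888682272 F [-0.4  0.5 -1.8]
top 422 top plane z 0.1281 slope deg x,y [0.3 0.2] 588 rect c [ 459. -209.] size [97. 46.] yaw 79.2 pca yaw 80.8 z [0.1265 0.1278 0.13  ] mean [ 0.4586 -0.2086]
side 187 top plane z 0.1285 slope deg x,y [-0.7  0.5] 317 rect c [ 452. -223.] size [136.  58.] yaw 71.1 pca yaw 83.1 z [0.1247 0.1279 0.1299] mean [ 0.4584 -0.201 ]
pics/held1796384059.png
t 4.67 [ 0.4556 -0.2291  0.1075] grip 0.504 F [ 0.  -0.5 -1.4] q [ 1.05  0.44 -0.46  1.73 -0.29  1.26  0.56]
[-0.0348, -0.3165, 0.1917] [-0.0, 1.8, 2.9]
[-0.0335, -0.3017, 0.2571] [-0.0, 1.8, 2.9]
```

```bash
python3 go.py .4915 .1805 77.1 -.17 .09 30 -.14 .047 30 -.02 .045 30 -.02 .0345 30
```

```text
t 4.67 [ 0.4556 -0.2291  0.1075] grip 0.504 F [ 0.  -0.5 -1.4] q [ 1.05  0.44 -0.46  1.73 -0.29  1.26  0.56]
[-0.0424, -0.1991, 0.1354] [-0.0, 1.8, 2.9]
[-0.0405, -0.2035, 0.1876] [-0.0, 1.8, 2.9]
[-0.0335, -0.3062, 0.2493] [-0.0, 1.8, 2.9]
[-0.0335, -0.301, 0.2584] [-0.0, 1.8, 2.9]
```

Emit:
servo_tool(
  motion=[
    [0, -0.01, -0.04, 0.027, 0, 0.4, 0.6],
    [0, -0.018, -0.08, 0.054, 0, 0.8, 1.2],
    [0, -0.026, -0.12, 0.081, 0, 1.2, 1.8],
    [0, -0.034, -0.16, 0.108, 0, 1.5, 2.4],
    [0, -0.0424, -0.1991, 0.1354, 0, 1.8, 2.9],
    [0, -0.0405, -0.2035, 0.165, 0, 1.8, 2.9],
    [0, -0.0405, -0.2035, 0.1876, 0, 1.8, 2.9],
    [0, -0.0405, -0.2035, 0.1876, 0, 1.8, 2.9],
    [0, -0.0405, -0.2035, 0.1876, 0, 1.8, 2.9],
    [0, -0.0405, -0.2035, 0.1876, 0, 1.8, 2.9],
  ],
)

```text
clock: 5.92
position: [0.4614, 0.0427, 0.0481]
ee_rot: [0.96, -0.109, 0.031, -0.257]
ft_force: [0.2, -0.3, -1.4]
grip_width: 0.501
```

```bash
python3 held.py Y .479 .06 .05;python3 go.py .4915 .1805 77.1 -.02 .045 30 -.02 .034 30
```

```text
tcp [0.4614 0.0427 0.0481] grip 0.5005458156963352 F [ 0.2 -0.3 -1.4]
top 346 top plane z 0.0686 slope deg x,y [-0.5  0. ] 501 rect c [466.  61.] size [95. 46.] yaw 75.4 pca yaw 77.0 z [0.0672 0.0686 0.0708] mean [0.466  0.0607]
side 260 top plane z 0.0689 slope deg x,y [ 0.1 -0.1] 390 rect c [467.  62.] size [98. 49.] yaw 78.3 pca yaw 87.6 z [0.0675 0.0687 0.0705] mean [0.4632 0.0628]
pics/held1796384087.png
t 6.03 [0.4612 0.0429 0.0479] grip 0.504 F [ 0.3  0.  -1.1] q [ 0.81  0.29 -0.67  2.12 -0.48  0.81  0.27]
[-0.0014, -0.1033, 0.0629] [0.0, -0.2, -0.0]
[-0.0014, -0.0978, 0.0724] [0.0, -0.2, -0.0]
```

Emit:
servo_tool(
  motion=[
    [0, -0.001, -0.02, 0.012, 0, 0, 0],
    [0, -0.001, -0.041, 0.025, 0, 0, 0],
    [0, -0.001, -0.062, 0.038, 0, 0, 0],
    [0, -0.001, -0.083, 0.05, 0, 0, 0],
    [0, -0.0014, -0.104, 0.063, 0, 0, 0],
    [0, -0.0014, -0.104, 0.063, 0, 0, 0],
    [0, -0.0014, -0.104, 0.063, 0, 0, 0],
    [0, -0.0014, -0.101, 0.068, 0, 0, 0],
    [0, -0.0014, -0.0985, 0.0725, 0, 0, 0],
    [0, -0.0014, -0.0985, 0.0725, 0, 0, 0],
    [0, -0.0014, -0.0985, 0.0725, 0, 0, 0],
  ],
)

```text
clock: 7.4
position: [0.4866, 0.1621, 0.0336]
ee_rot: [0.96, -0.109, 0.03, -0.257]
ft_force: [0.2, 0.6, -0.9]
grip_width: 0.501
```

```bash
python3 held.py Y .486 .15 .045;python3 go.py .4915 .1805 77.1 -.02 .034 30 -.02 .0335 30
```

```text
tcp [0.4866 0.1621 0.0336] grip 0.5005167723854027 F [ 0.2  0.6 -0.9]
top 110 top plane z 0.0542 slope deg x,y [1.1 0.5] 185 rect c [484. 151.] size [39. 45.] yaw 165.4 pca yaw 158.4 z [0.053  0.0544 0.0572] mean [0.4851 0.1521]
side 0 top plane z 0.0 slope deg x,y [0. 0.] 13 rect c [475. 150.] size [ 23. 174.] yaw 96.9 pca yaw 96.3 z [0.041  0.0445 0.2246] mean [0.4756 0.1577]
pics/held1796384100.png
t 7.5 [0.4867 0.1622 0.0337] grip 0.503 F [-0.4  1.  -1.7] q [ 0.58  0.35 -0.73  2.11 -0.45  0.64  0.02]
[0.0006, 0.0008, -0.0008] [0.0, -0.1, 0.0]
[0.0006, 0.0011, -0.0003] [0.0, -0.1, 0.0]held.py:14: RuntimeWarning: Mean of empty slice.
  A=np.c_[P[:,:2]-P[:,:2].mean(0),np.ones(len(P))];k=np.ones(len(P),bool)
  ret = um.true_divide(
```

Emit:
servo_tool(
  motion=[
    [0, 0, 0.0004, 0.0006, 0, 0, 0],
    [0, 0, 0.0004, 0.0006, 0, 0, 0],
    [0.72, 0, 0.0004, 0.0006, 0, 0, 0],
    [0.72, 0, 0.0004, 0.0006, 0, 0, 0],
    [0.72, 0, 0.0004, 0.0006, 0, 0, 0],
    [0.72, 0, 0.0004, 0.0006, 0, 0, 0],
    [0.72, 0, 0, -0.03, 0, 0, 0],
    [0.72, 0, 0, -0.07, 0, 0, 0],
    [0.72, 0, 0.02, -0.12, 0, 0, 0],
    [0.72, 0, 0.06, -0.15, 0, 0, 0],
    [0.72, 0, 0.06, -0.15, 0, 0, 0],
    [0.72, 0, 0.06, -0.15, 0, 0, 0],
  ],
)

```text
clock: 9.0
position: [0.4581, 0.039, 0.1338]
ee_rot: [0.96, -0.109, 0.03, -0.257]
ft_force: [0.0, 0.2, -0.1]
grip_width: 0.72
```

```bash
python3 held.py Y .483 .145 .045;python3 go.py .5975 -.0305 80.2 -.07 .09 30 -.02 .003 30
```

```text
tcp [0.4581 0.039  0.1338] grip 0.719953911457612 F [ 0.   0.2 -0.1]
top 111 top plane z 0.0537 slope deg x,y [ 0.  -3.1] 186 rect c [486. 152.] size [37. 44.] yaw 166.4 pca yaw 167.4 z [0.0518 0.0533 0.0554] mean [0.4852 0.1518]
side 0 top plane z 0.0 slope deg x,y [0. 0.] 15 rect c [464. 194.] size [72. 13.] yaw 76.8 pca yaw 83.6 z [0.0404 0.0433 0.0501] mean [0.4672 0.2005]
pics/held1796384115.png
t 9.1 [0.4579 0.0399 0.1337] grip 0.72 F [ 0.1 -0.  -0.9] q [ 0.84  0.12 -0.68  2.07 -0.53  1.02  0.24]
[0.1554, 0.1151, -0.0157] [0.0, -1.6, -2.6]
[0.1526, 0.1153, 0.0846] [0.0, -1.6, -2.6]held.py:14: RuntimeWarning: Mean of empty slice.
  A=np.c_[P[:,:2]-P[:,:2].mean(0),np.ones(len(P))];k=np.ones(len(P),bool)
  ret = um.true_divide(
```

Emit:
servo_tool(
  motion=[
    [0.76, 0.04, 0.03, -0.01, 0, -0.4, -0.6],
    [0.76, 0.08, 0.06, -0.015, 0, -0.8, -1.3],
    [0.76, 0.12, 0.09, -0.016, 0, -1.2, -2],
    [0.76, 0.1554, 0.1151, -0.0157, 0, -1.6, -2.6],
    [0.76, 0.1554, 0.1151, -0.0157, 0, -1.6, -2.6],
    [0.76, 0.1554, 0.1151, -0.0157, 0, -1.6, -2.6],
    [0.76, 0.154, 0.1152, 0.025, 0, -1.6, -2.6],
    [0.76, 0.153, 0.1153, 0.06, 0, -1.6, -2.6],
    [0.76, 0.1526, 0.1153, 0.0846, 0, -1.6, -2.6],
    [0.76, 0.1526, 0.1153, 0.0846, 0, -1.6, -2.6],
    [0.76, 0.1526, 0.1153, 0.0846, 0, -1.6, -2.6],
    [0, 0.1526, 0.1153, 0.0846, 0, -1.6, -2.6],
    [0, 0.1526, 0.1153, 0.0846, 0, -1.6, -2.6],
    [0, 0.1526, 0.1153, 0.0846, 0, -1.6, -2.6],
    [0, 0.1526, 0.1153, 0.0846, 0, -1.6, -2.6],
    [0, 0.1526, 0.1153, 0.0846, 0, -1.6, -2.6],
  ],
)

```text
clock: 11.1
position: [0.5949, -0.0528, 0.0046]
ee_rot: [0.962, -0.084, 0.023, -0.257]
ft_force: [-2.1, -2.7, 5.2]
grip_width: 0.501
```

```bash
python3 go.py .5975 -.0305 80.2 -.02 .10 30 
```

```text
t 11.1 [ 0.5949 -0.0528  0.0046] grip 0.501 F [-2.1 -2.7  5.2] q [ 0.72  0.65 -0.54  1.71 -0.26  0.92  0.26]
[-0.0011, -0.0497, -0.0814] [0.1, -0.2, -0.1]
```

Emit:
servo_tool(
  motion=[
    [0, 0, -0.01, -0.018, 0, 0, 0],
    [0, 0, -0.03, -0.05, 0, 0, 0],
    [0, 0, -0.05, -0.0815, 0, 0, 0],
    [0, 0, -0.05, -0.0815, 0, 0, 0],
    [0, 0, -0.05, -0.0815, 0, 0, 0],
  ],
)

```text
clock: 11.72
position: [0.5944, -0.0495, 0.0993]
ee_rot: [0.962, -0.083, 0.023, -0.257]
ft_force: [0.0, 0.1, -1.2]
grip_width: 0.501
```

```bash
python3 held.py G .597 -.03 .1;python3 go.py .4915 .1805 77.1 -.17 .1 30 -.14 .07 30 -.02 .0595 30 -.02 .0575 30
```

```text
tcp [ 0.5944 -0.0495  0.0993] grip 0.500828681072714 F [ 0.   0.1 -1.2]
top 354 top plane z 0.1123 slope deg x,y [-1.1  0.1] 491 rect c [598. -28.] size [94. 46.] yaw 79.2 pca yaw 83.0 z [0.1108 0.1123 0.1142] mean [ 0.5977 -0.0276]
side 228 top plane z 0.1121 slope deg x,y [-0.8 -0.1] 369 rect c [597. -25.] size [100.  45.] yaw 80.7 pca yaw 84.2 z [0.1103 0.1119 0.1136] mean [ 0.5981 -0.0185]
pics/held1796384162.png
t 11.82 [ 0.594  -0.0493  0.0982] grip 0.504 F [ 0.2  0.  -0.8] q [ 0.74  0.51 -0.57  1.68 -0.29  1.07  0.2 ]
[-0.1494, -0.0345, 0.018] [0.0, 1.5, 2.6]
[-0.1478, -0.0455, 0.059] [0.0, 1.5, 2.6]
[-0.1415, -0.1441, 0.128] [0.0, 1.5, 2.6]
[-0.1415, -0.1431, 0.1297] [0.0, 1.5, 2.6]
```

Emit:
servo_tool(
  motion=[
    [0, -0.04, -0.01, 0.005, 0, 0.4, 0.7],
    [0, -0.08, -0.02, 0.01, 0, 0.8, 1.4],
    [0, -0.12, -0.03, 0.015, 0, 1.2, 2],
    [0, -0.1494, -0.0345, 0.018, 0, 1.5, 2.6],
    [0, -0.1494, -0.0345, 0.018, 0, 1.5, 2.6],
    [0, -0.1478, -0.0455, 0.059, 0, 1.5, 2.6],
    [0, -0.1478, -0.0455, 0.059, 0, 1.5, 2.6],
    [0, -0.1478, -0.0455, 0.059, 0, 1.5, 2.6],
    [0, -0.1478, -0.0455, 0.059, 0, 1.5, 2.6],
  ],
)

```text
clock: 12.95
position: [0.4615, 0.0433, 0.0708]
ee_rot: [0.96, -0.109, 0.03, -0.257]
ft_force: [-0.2, 0.1, -0.5]
grip_width: 0.503
```

```bash
python3 held.py G .465 .065 .06;python3 go.py .4915 .1805 77.1  -.14 .0607 30 -.022 .0607 30 -.022 .0585 30
```

```text
tcp [0.4615 0.0433 0.0708] grip 0.5026791164812501 F [-0.2  0.1 -0.5]
top 343 top plane z 0.0841 slope deg x,y [ 0.1 -0.2] 485 rect c [467.  64.] size [94. 44.] yaw 76.5 pca yaw 77.3 z [0.0826 0.084  0.0859] mean [0.4668 0.0638]
side 263 top plane z 0.0844 slope deg x,y [-0.8  0.3] 391 rect c [466.  66.] size [97. 45.] yaw 78.8 pca yaw 83.9 z [0.083  0.0844 0.086 ] mean [0.4655 0.0687]
pics/held1796384179.png
t 13.05 [0.4613 0.0434 0.0707] grip 0.502 F [ 1.7  0.6 -0.9] q [ 0.83  0.24 -0.69  2.11 -0.49  0.87  0.25]
[-0.0012, 0.0047, 0.0089] [0.0, -0.1, -0.0]
[-0.0013, -0.0976, 0.0678] [0.0, -0.1, -0.0]
[-0.0013, -0.0965, 0.0697] [0.0, -0.1, -0.0]
```

Emit:
servo_tool(
  motion=[
    [0, 0, 0.0047, 0.0089, 0, 0, 0],
    [0, 0, 0.0047, 0.0089, 0, 0, 0],
    [0, -0.001, -0.012, 0.0187, 0, 0, 0],
    [0, -0.001, -0.029, 0.0285, 0, 0, 0],
    [0, -0.001, -0.046, 0.038, 0, 0, 0],
    [0, -0.001, -0.063, 0.0478, 0, 0, 0],
    [0, -0.001, -0.08, 0.0576, 0, 0, 0],
    [0, -0.001, -0.0976, 0.0678, 0, 0, 0],
    [0, -0.001, -0.0976, 0.0678, 0, 0, 0],
    [0, -0.001, -0.0976, 0.0678, 0, 0, 0],
  ],
)

```text
clock: 14.3
position: [0.4861, 0.1598, 0.0604]
ee_rot: [0.96, -0.108, 0.029, -0.257]
ft_force: [0.4, -0.6, -0.2]
grip_width: 0.503
```

```bash
python3 held.py G .486 .15 .06;python3 go.py .4915 .1805 77.1 -.022 .0588 30 -.022 .058 30
```

```text
tcp [0.4861 0.1598 0.0604] grip 0.5025855055151988 F [ 0.4 -0.6 -0.2]
top 96 top plane z 0.0734 slope deg x,y [1.9 1.2] 178 rect c [485. 150.] size [38. 43.] yaw 167.6 pca yaw 157.9 z [0.0722 0.0735 0.0767] mean [0.4852 0.1517]
side 0 top plane z 0.0 slope deg x,y [0. 0.] side invalid index to scalar variable.
pics/held1796384193.png
t 14.4 [0.4863 0.1592 0.0603] grip 0.505 F [-0.  -0.4  0.3] q [ 0.61  0.3  -0.75  2.09 -0.46  0.7   0.01]
[0.0003, 0.0008, 0.0013] [0.0, -0.0, -0.0]
[0.0003, 0.0012, 0.002] [0.0, -0.0, -0.0]held.py:14: RuntimeWarning: Mean of empty slice.
  A=np.c_[P[:,:2]-P[:,:2].mean(0),np.ones(len(P))];k=np.ones(len(P),bool)
  ret = um.true_divide(
  return np.nanmean(a, axis, out=out, keepdims=keepdims)
```

Green is inserted with no contact force. Now I lower it 1.6 mm, release, and retreat along the tool axis.

Emit:
servo_tool(
  motion=[
    [0, 0, 0.0005, 0.0008, 0, 0, 0],
    [0, 0, 0.0009, 0.0015, 0, 0, 0],
    [0, 0, 0.0009, 0.0015, 0, 0, 0],
    [0.72, 0, 0.0009, 0.0015, 0, 0, 0],
    [0.72, 0, 0.0009, 0.0015, 0, 0, 0],
    [0.72, 0, 0.0009, 0.0015, 0, 0, 0],
    [0.72, 0, 0.0009, 0.0015, 0, 0, 0],
    [0.72, 0, 0, -0.03, 0, 0, 0],
    [0.72, 0, 0, -0.07, 0, 0, 0],
    [0.72, 0, 0, -0.12, 0, 0, 0],
    [0.72, 0, -0.01, -0.17, 0, 0, 0],
    [0, 0, -0.01, -0.17, 0, 0, 0],
    [0, 0, -0.01, -0.17, 0, 0, 0],
    [0, 0, -0.01, -0.17, 0, 0, 0],
  ],
)

```text
clock: 16.15
position: [0.4685, 0.086, 0.2116]
ee_rot: [0.96, -0.108, 0.028, -0.257]
ft_force: [-0.7, -0.4, -0.2]
grip_width: 0.083
```

```bash
python3 - <<'E'
from m import *
for n in("top","side"):
    im,d,W,K,T=shot(n); print(n)
    for nm,cl,xy,z0,r in(("grn",G,(.485,.15),.062,.06),("knob",R,(.495,.205),.17,.05)):
        print(nm)
        try: plate(im,W,*cl,xy,z0,r)
        except Exception as e: print(e)
    if n=="side": cv2.imwrite("pics/s1.png",cv2.resize(im[180:310,270:430],None,fx=4,fy=4,interpolation=cv2.INTER_CUBIC))
E
python3 go.py .4915 .1805 77.1 .022 .23 0 .022 .19 0 .022 .182 0
```

```text
top
grn
180 rect c [485. 152.] size [35. 43.] yaw 166.2 pca yaw 165.7 z [0.0702 0.0716 0.0734] mean [0.4852 0.1518]
knob
127 rect c [497. 198.] size [31. 31.] yaw 135.9 pca yaw 1.4 z [0.1807 0.1821 0.1838] mean [0.4965 0.1985]
side
grn
invalid index to scalar variable.
knob
146 rect c [496. 205.] size [31. 32.] yaw 158.3 pca yaw 105.0 z [0.1801 0.1821 0.1838] mean [0.4954 0.2075]
t 16.25 [0.4687 0.0859 0.2118] grip -0.001 F [ 0.   0.3 -0.1] q [ 0.82  0.01 -0.72  1.98 -0.57  1.15  0.1 ]
[0.0012, -0.1124, 0.0439] [-30.0, 0.1, 0.0]
[0.0012, -0.0924, 0.0785] [-30.0, 0.1, 0.0]
[0.0012, -0.0884, 0.0854] [-30.0, 0.1, 0.0]
  return np.nanmean(a, axis, out=out, keepdims=keepdims)
```

View pics/s1.png

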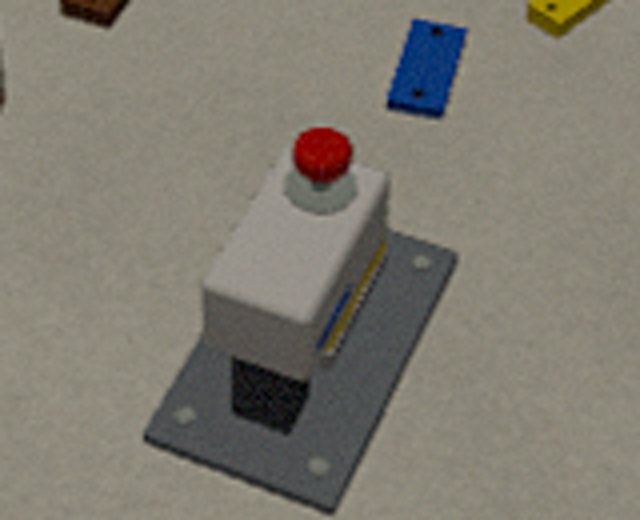

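The stack top is at 71.6 mm (72 expected) and the knob is still up at 182 mm. The side crop shows the knob raised at (322,152) and the stack edge under the head at (355,300). Next is pressing the knob.

Emit:
servo_tool(
  motion=[
    [0, 0, -0.04, 0.002, -8, 0, 0],
    [0, 0, -0.075, 0.02, -18, 0, 0],
    [0, 0, -0.1124, 0.0439, -27, 0, 0],
    [0, 0.001, -0.1124, 0.0439, -30, 0, 0],
    [0, 0.001, -0.1124, 0.0439, -30, 0, 0],
    [0, 0.001, -0.0924, 0.0785, -30, 0, 0],
    [0, 0.001, -0.0924, 0.0785, -30, 0, 0],
    [0, 0.001, -0.0924, 0.0785, -30, 0, 0],
  ],
)

```text
clock: 17.25
position: [0.4971, 0.2008, 0.1917]
ee_rot: [0.994, -0.113, 0.0, 0.0]
ft_force: [0.1, 0.0, -0.1]
grip_width: 0.004
```

```bash
python3 go.py .4915 .1805 77.1 .022 .184 0
```

```text
t 17.25 [0.4971 0.2008 0.1917] grip 0.004 F [ 0.1  0.  -0.1] q [ 0.34  0.29 -0.94  1.71  0.24  1.26 -0.88]
[-0.001, -0.0009, 0.0077] [0.0, -0.0, -0.1]
```

Emit:
servo_tool(
  motion=[
    [0, -0.001, -0.001, 0.004, 0, 0, 0],
    [0, -0.001, -0.001, 0.008, 0, 0, 0],
    [0, -0.001, -0.001, 0.01, 0, 0, 0],
    [0, -0.001, -0.001, 0.012, 0, 0, 0],
    [0, -0.001, -0.001, 0.012, 0, 0, 0],
  ],
)

```text
clock: 17.88
position: [0.4963, 0.2027, 0.1789]
ee_rot: [0.994, -0.112, 0.0, 0.0]
ft_force: [1.0, 1.2, 2.5]
grip_width: 0.001
```

Emit:
servo_tool(
  motion=[
    [0, 0, 0, 0.001, 0, 0, 0],
    [0, 0, 0, 0.002, 0, 0, 0],
    [0, 0, 0, 0.002, 0, 0, 0],
  ],
)

```text
clock: 18.25
position: [0.4963, 0.2027, 0.1772]
ee_rot: [0.994, -0.112, 0.0, 0.0]
ft_force: [0.7, -0.7, 7.5]
grip_width: 0.002
```

Emit:
servo_tool(
  motion=[
    [0, 0, 0, 0.0005, 0, 0, 0],
    [0, 0, 0, 0.001, 0, 0, 0],
    [0, 0, 0, 0.001, 0, 0, 0],
  ],
)

```text
clock: 18.62
position: [0.4964, 0.2028, 0.1771]
ee_rot: [0.994, -0.112, 0.001, 0.0]
ft_force: [-2.9, -2.8, 15.8]
grip_width: 0.003
```

Emit:
servo_tool(
  motion=[
    [0, 0, 0, 0.0005, 0, 0, 0],
    [0, 0, 0, 0.001, 0, 0, 0],
    [0, 0, 0, 0.001, 0, 0, 0],
  ],
)

```text
clock: 19.0
position: [0.4965, 0.2028, 0.177]
ee_rot: [0.994, -0.112, 0.001, 0.001]
ft_force: [-8.0, -5.0, 27.1]
grip_width: -0.002
```

Force rises to 27 N with no further travel at 177.0 mm, so the pad bears on the plate, as expected for the 42 mm stack. I back off and check.

Emit:
servo_tool(
  motion=[
    [0, 0, 0, -0.002, 0, 0, 0],
    [0, 0, 0, -0.01, 0, 0, 0],
    [0, 0, 0, -0.06, 0, 0, 0],
    [0, 0, 0.06, -0.1, 0, 0, 0],
    [0, 0, 0.12, -0.12, 0, 0, 0],
    [0, 0, 0.12, -0.12, 0, 0, 0],
    [0, 0, 0.12, -0.12, 0, 0, 0],
  ],
)

```text
clock: 19.88
position: [0.4692, 0.0854, 0.295]
ee_rot: [0.994, -0.113, 0.0, 0.0]
ft_force: [-0.8, 0.6, -0.3]
grip_width: 0.002
```

```bash
python3 - <<'E'
from m import *
for n in("top","side"):
    im,d,W,K,T=shot(n); print(n)
    for nm,cl,xy,z0,r in(("grn",G,(.485,.15),.062,.06),("knob",R,(.495,.205),.165,.05)):
        print(nm)
        try: plate(im,W,*cl,xy,z0,r)
        except Exception as e: print(e)
    a=im[190:265,250:360] if n=="top" else im[180:310,270:430]
    cv2.imwrite(f"pics/f_{n}.png",cv2.resize(a,(440,300),interpolation=cv2.INTER_CUBIC))
cv2.imwrite("pics/fin.png",np.vstack([cv2.imread("pics/f_top.png"),cv2.imread("pics/f_side.png")]))
o=monitor.get_obs();print(o["clock"],o["position"],o["ft_force"])
E
```

```text
top
grn
163 rect c [483. 148.] size [44. 45.] yaw 164.4 pca yaw 20.8 z [0.0702 0.0721 0.0742] mean [0.4824 0.1533]
knob
124 rect c [497. 199.] size [31. 29.] yaw 2.1 pca yaw 26.5 z [0.1749 0.1759 0.1778] mean [0.4966 0.1987]
side
grn
invalid index to scalar variable.
knob
137 rect c [497. 205.] size [31. 32.] yaw 174.8 pca yaw 126.5 z [0.1741 0.1762 0.1784] mean [0.4961 0.2067]
19.975 [0.46897593 0.08709437 0.29436474] [-0.89636379  0.59407546  0.1465116 ]
  return np.nanmean(a, axis, out=out, keepdims=keepdims)
```

View pics/fin.png

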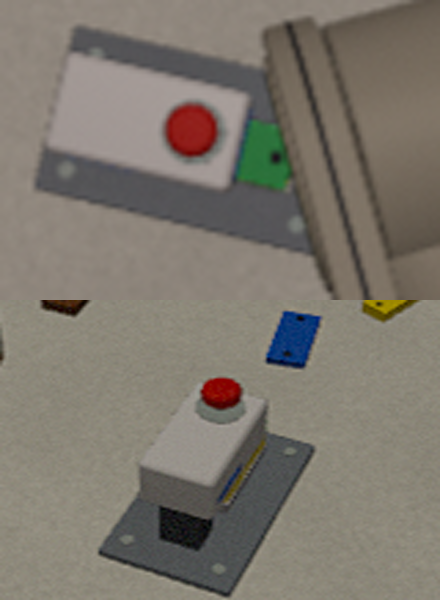

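The knob is now at 176 mm, down about 6 mm. In the top view, green shows square on the bed at (265,155), with the arm covering its near end. The robot touches nothing, so I'm handing in.

```bash
python3 -c "
from workcell import ticket
print(ticket.hand_in())"
```

```text
the job is handed in; nothing more can be done
None
```

The yellow (24 mm) and green (18 mm) plates are stacked flat on the bed, and the knob is pushed down so the pad bears on the green plate. I handed the job in at about 20 s; no verdict was reported.

- **Choice of plates:** I measured the gap at about 47 mm. The 42 mm stack left about 5 mm of the 11 mm travel.
- **Stack before clamping:** the green top measured 71.6 mm against 72 expected. The plates were within about 1–2 mm of centre and square within about 1°. The knob was still at 182 mm.
- **Clamping:** the tool stopped at 177.0 mm while the force rose to 27 N. Afterwards the knob top read 176 mm in both cameras, against 177 expected; I put the 1 mm down to calibration. The robot was clear, with no contact force.
- **Checks that fell short:** the side camera could not see the green plate under the head. In the last top picture the arm hid its near end, so the final centring rests on the check before clamping. I did not re-measure the sharps bin, tube rack or jar, but the arm stayed away from them.

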